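# Reverse the dismantled parts into the assembly rack

### The job

The four parts of the dismantled power unit stand in the grey rack in the order they came off, and I need them in the empty wooden rack in the reverse order for putting it together again: the leftmost part goes into the rightmost bay, the next into the one beside it, and so on to the rightmost part, which goes into the leftmost bay. Stand each part upright on the floor of its bay, in the middle of it, and let go of it.

Things in the scene. Friction and masses are not known exactly. Their poses are not given: they have to be found in the camera images.
- transformer_center (a point): Small mains transformer with iron core and yellow-wrapped coil, 46 mm (x, across the coil) x 52 mm (y) x 44 mm high, about 0.35 kg, the tallest of the four parts. Starts upright on its own pad in the grey rack, turned under 0.15 rad from it. Point: its centre, 22 mm above its underside. z up; x across the row, y along it. Grip it across x from above.
- heat_sink_center (a point): Finned aluminium heat sink, 35 mm (x) x 50 mm (y) x 26 mm high, about 60 g. Starts upright on its own pad in the grey rack, turned under 0.15 rad from it. Point: its centre, 13 mm above its underside. z up; x across the row, y along it. Grip it across x from above.
- motor_center (a point): Small dc motor lying on the flat of its can, with a thin shaft: can 24 mm (x) x 34 mm (y), 47 mm long over the shaft, 19 mm high, about 45 g. Starts upright on its own pad in the grey rack, turned under 0.15 rad from it. Point: its centre, 9.5 mm above its underside. z up; x across the row, y along it. Grip it across x from above.
- screw_box_center (a point): Small whitish lidded plastic box, 48 mm (x, over the lid's rim; 44 mm at the walls) x 58 mm (y) x 28 mm high, about 40 g; the lid stays on. Starts upright on its own pad in the grey rack, turned under 0.15 rad from it. Point: its centre, 14 mm above its underside. z up; x across the row, y along it. Grip it across x from above.
- parts_rack: full rack: grey board 76 (x) x 312 (y) x 8 mm, fixed; five upright steel fins 3 mm thick, 10 mm above the board, make four bays 72 mm wide, open to front and back, centred at x 0, y +112.5, +37.5, -37.5, -112.5 mm (left to right as the robot sees it). With the 5 mm pads the parts stand 13 mm above the desk. Origin: centre of underside; x away from robot, y left, turned under 0.1 rad.
- kit_rack: empty rack: light wood board 76 (x) x 312 (y) x 8 mm, fixed nearer or farther than the grey one; five aluminium fins 3 mm thick, 22 mm above the board, make four bays 72 mm wide, open to front and back, centred at x 0, y +112.5, +37.5, -37.5, -112.5 mm (left to right), floor 8 mm above the desk. Origin: centre of underside; x away from robot, y left, turned under 0.1 rad.
- pad_transformer: thin grey plastic pad, 66 (x) x 64 (y) x 5 mm, fixed in one bay of the parts rack; the one on which the transformer stands at the start. All four pads look alike. Origin: centre of its underside, axes like the rack's.
- pad_heat_sink: thin grey plastic pad, 66 (x) x 64 (y) x 5 mm, fixed in one bay of the parts rack; the one on which the heat sink stands at the start. All four pads look alike. Origin: centre of its underside, axes like the rack's.
- pad_motor: thin grey plastic pad, 66 (x) x 64 (y) x 5 mm, fixed in one bay of the parts rack; the one on which the motor stands at the start. All four pads look alike. Origin: centre of its underside, axes like the rack's.
- pad_screw_box: thin grey plastic pad, 66 (x) x 64 (y) x 5 mm, fixed in one bay of the parts rack; the one on which the screw box stands at the start. All four pads look alike. Origin: centre of its underside, axes like the rack's.
Mind the look-alikes: they are no part of the job. Leave any pink look-alike of the part that bears heat_sink_center alone. What is shaped like the part that bears transformer_center but purple is not meant.

How it is judged:
At the end, for the whole second after the job is handed in: All four parts stand in the wooden rack in the reverse of the left-to-right order of their pads in the grey rack, each centre within 15 mm of the middle of its bay along and across the row and within 4 mm of standing height, upright within 0.15 rad, at rest (below 0.02 m/s) (((y of pad_transformer in the frame of parts_rack between 0.0925 and 0.1325 m and y of transformer_center in the frame of kit_rack between -0.1275 and -0.0975 m) or (y of pad_transformer in the frame of parts_rack between 0.0175 and 0.0575 m and y of transformer_center in the frame of kit_rack between -0.0525 and -0.0225 m) or (y of pad_transformer in the frame of parts_rack between -0.0575 and -0.0175 m and y of transformer_center in the frame of kit_rack between 0.0225 and 0.0525 m) or (y of pad_transformer in the frame of parts_rack between -0.1325 and -0.0925 m and y of transformer_center in the frame of kit_rack between 0.0975 and 0.1275 m)) and x of transformer_center in the frame of kit_rack between -0.015 and 0.015 m and z of transformer_center in the frame of kit_rack between 0.026 and 0.034 m and angle between each of transformer_center, heat_sink_center, motor_center, screw_box_center's own z axis and vertical below 0.15 rad and linear speed of each of transformer, heat_sink, motor, screw_box below 0.02 m/s and ((y of pad_heat_sink in the frame of parts_rack between 0.0925 and 0.1325 m and y of heat_sink_center in the frame of kit_rack between -0.1275 and -0.0975 m) or (y of pad_heat_sink in the frame of parts_rack between 0.0175 and 0.0575 m and y of heat_sink_center in the frame of kit_rack between -0.0525 and -0.0225 m) or (y of pad_heat_sink in the frame of parts_rack between -0.0575 and -0.0175 m and y of heat_sink_center in the frame of kit_rack between 0.0225 and 0.0525 m) or (y of pad_heat_sink in the frame of parts_rack between -0.1325 and -0.0925 m and y of heat_sink_center in the frame of kit_rack between 0.0975 and 0.1275 m)) and x of heat_sink_center in the frame of kit_rack between -0.015 and 0.015 m and z of heat_sink_center in the frame of kit_rack between 0.017 and 0.025 m and ((y of pad_motor in the frame of parts_rack between 0.0925 and 0.1325 m and y of motor_center in the frame of kit_rack between -0.1275 and -0.0975 m) or (y of pad_motor in the frame of parts_rack between 0.0175 and 0.0575 m and y of motor_center in the frame of kit_rack between -0.0525 and -0.0225 m) or (y of pad_motor in the frame of parts_rack between -0.0575 and -0.0175 m and y of motor_center in the frame of kit_rack between 0.0225 and 0.0525 m) or (y of pad_motor in the frame of parts_rack between -0.1325 and -0.0925 m and y of motor_center in the frame of kit_rack between 0.0975 and 0.1275 m)) and x of motor_center in the frame of kit_rack between -0.015 and 0.015 m and z of motor_center in the frame of kit_rack between 0.0135 and 0.0215 m and ((y of pad_screw_box in the frame of parts_rack between 0.0925 and 0.1325 m and y of screw_box_center in the frame of kit_rack between -0.1275 and -0.0975 m) or (y of pad_screw_box in the frame of parts_rack between 0.0175 and 0.0575 m and y of screw_box_center in the frame of kit_rack between -0.0525 and -0.0225 m) or (y of pad_screw_box in the frame of parts_rack between -0.0575 and -0.0175 m and y of screw_box_center in the frame of kit_rack between 0.0225 and 0.0525 m) or (y of pad_screw_box in the frame of parts_rack between -0.1325 and -0.0925 m and y of screw_box_center in the frame of kit_rack between 0.0975 and 0.1275 m)) and x of screw_box_center in the frame of kit_rack between -0.015 and 0.015 m and z of screw_box_center in the frame of kit_rack between 0.018 and 0.026 m); the robot touches nothing.
It also fails if it takes over 99 s, if anything falls off the work surface, if the arm or the gripper's body presses on something with over 40 N, if the wrist force passes 120 N, or if a joint passes its speed limit or range.

### The arm

A 6-joint arm with a two-finger parallel gripper is mounted at the origin on a cart in front of the work surface, level with it; the furniture and walls round the work are solid. World frame = base frame: x ahead of the robot, y to its left, z up, the work surface at z = 0. Lengths are in m, angles in rad, forces in N, time in s.
With the tool pointing down it reaches from about 0.25 to 0.775 m from the base axis. Payload 4 kg.
Tool frame: the origin (TCP) lies midway between the tips of the shut fingers; the grasp point (between the pads) lies grip_point_offset behind it (grip_point_offset is the distance from the TCP to the grasp point, in m); z points along the fingers, y is the line along which they close (so a half turn about z gives the same grasp; the last joint's range is limited). The gripper opens to 94 mm and grips with 3 to 60 N. Pads are 16 mm wide; open, the fingers measure 119 mm over their backs; the gripper's body (75 mm by 177 mm) begins 78 mm behind the grasp point.
Start: joints at [-1.44, 0.087, 1.371, -0, 1.684, -0.103], TCP at [0.127, -0.535, 0.206] pointing down, gripper open.
Joint ranges: [-3.1, 3.1], [-0.76, 2.03], [0.27, 2.55], [-1.08, 4.22], [0.17, 2.65], [-2.57, 2.57]. Speed limits (rad/s): [2.79, 2.79, 3.14, 3.14, 3.14, 3.14].

### API

Orientations are given as [roll, pitch, yaw] about the fixed x, y, z axes, in that order (R = Rz(yaw) Ry(pitch) Rx(roll)).
In Python, from bench import * gives the robot as it stands. The module is installed in compiled form; this text tells all that it offers.
- The arm moves only by the tool apply_moves, never from a script. Its argument "commands" is a list of rows, each a list of 7 numbers: the turn, a rotation vector about the world's x, y, z in rad, then the shift along the world's x, y, z in m, then the opening in per cent of the stroke, from 0 (shut) to 100 (fully open). In form: [[ax, ay, az, x, y, z, jaw], ...]. A call has exactly 5 rows; each row is the pose to reach, as a shift and turn from the pose commanded when the call began; what a row does not reach only later rows make up. A row lasts 1/10 s, in which the tool goes at most 50 mm and 8.59 degrees, less where a joint would pass 70% of its speed; a pose out of reach is approached as far as the arm can. A call with a gripper value outside its range is refused whole. The fingers move at their own pace and stop on an object; the grip force is fixed at half the most. Time passes only in rows, so rows that repeat a pose let the fingers close, or fill a call up. It gives the time, the measured TCP pose, the force, the opening and the grip force at its end, in the units of the state.
- get_obs(): the state, without advancing time (a new reading comes with each control period).
- snapshot(name): name is "scene" or "side" or "wrist"; returns a dict with "pixels" (384x512x3 uint8, red, green, blue), "vertical_fov" (degrees; the focal length in pixels is half the picture's height over the tangent of half this angle, whatever the lens; pixels are square), "cx", "cy" (the principal point, pixels), "rvec" (rotation vector, rad) and "tvec" (3), from world to camera coordinates, as OpenCV has them. Camera axes: x right, y down, z forward; pixel columns grow to the right and rows downward; lengths in m; the calibration is good to about 2 mm. A picture is of the moment at which its call begins. There is no depth.
- close_job(): hands the job in; it is judged then, once.
Trained networks look in the newest picture that a camera, given by its name, has taken for a name from the list of things; names that differ only in an ending like _2 or _b are one class to them, and where a whole thing is asked for, a point or a joint stands for the part that bears it (a point fixed in the world has none). Each returns a list of dicts, best first, with "score" (0 to 1); they miss things now and then, are a little off and sometimes report something else, mostly with a low value. They report only what shows in the picture. A call takes as long as a camera call. They do not tell look-alikes from the thing itself.
- masks_of(camera, query): "mask" (384x512 bool, what is visible of it) and "extent" ([left, top, right, bottom] in pixels, round what is visible of it).
- place_of(camera, query): "pixel" ([column, row] in pixels: a listed point, or the origin of a listed thing).
The state is a dict: "time": time; "joint_positions": joint angles; "qvel": joint speeds; "joint_torque": joint torques, N m; "tool_pos": TCP position; "ee_rot": TCP orientation; "wrist_force": force on the tool from outside, world axes, zero at the start; "wrist_torque": the same for the moment, N m; "width": finger opening in m; "finger_force": force on a finger pad.
Only numpy, scipy, OpenCV 4.12 (cv2) and the standard library are available. Lean on these libraries where they do the work, as an engineer would, in place of code of your own. Each camera call takes 0.05 s, during which the arm holds its last target. There are 200 camera calls.

## Working session

There is one attempt and no reset: what is moved stays moved. The work goes in short steps, Python scripts to look and compute and a tool call to move; the robot and the scene stay as the last step left them, time stands still between calls to the robot, and variables do not carry over. Pictures are saved under pics/ and viewed, at most 14 in all, crops included, and the job is handed in when it is done.

Besides the shell and the picture viewer there is one more tool, called after "Request:" by a JSON object that holds its "op" and its "data". apply_moves: Moves the arm, as the interface text tells. Its arguments: {"type":"object","properties":{"commands":{"type":"array"}},"required":["commands"]}

```bash
mkdir -p pics
cat > h.py <<'E'
from bench import *
import numpy as np, cv2
def cam(s):
    f=192/np.tan(np.radians(s["vertical_fov"])/2)
    return np.array([[f,0,s["cx"]],[0,f,s["cy"]],[0,0,1]]),cv2.Rodrigues(np.array(s["rvec"],float))[0],np.array(s["tvec"],float).reshape(3)
def save(s,n,box=None,k=1):
    p=s["pixels"]
    if box: p=p[box[1]:box[3],box[0]:box[2]]
    cv2.imwrite("pics/"+n,cv2.resize(p[...,::-1],None,fx=k,fy=k,interpolation=cv2.INTER_CUBIC))
def toz(s,uv,z):
    K,R,t=cam(s);d=R.T@np.linalg.inv(K)@np.array([uv[0],uv[1],1.]);c=-R.T@t
    return c+d*(z-c[2])/d[2]
E
python3 - <<'E'
from h import *
o=get_obs();print(o)
for c in("scene","side"):
    s=snapshot(c);save(s,c+"0.png",k=1.5)
    K,R,t=cam(s);print(c,-R.T@t,K[0,0])
    for q,z in(("transformer_center",.035),("heat_sink_center",.026),("motor_center",.0225),("screw_box_center",.027),("parts_rack",0),("kit_rack",0)):
        for r in place_of(c,q):print(q,np.round(r["pixel"]),round(r["score"],2),np.round(toz(s,r["pixel"],z),3))
E
```

```text
{'time': 0.0, 'joint_positions': array([-1.44007674e+00,  8.79422871e-02,  1.37224329e+00, -5.03539641e-05,
        1.68357459e+00, -1.03157635e-01]), 'qvel': array([ 2.95750509e-04, -5.68442449e-05, -8.75067318e-04,  7.49369075e-04,
        6.78372525e-04, -8.24734565e-04]), 'joint_torque': array([ 7.35385674e-04, -3.40173054e+01, -3.02428186e+01,  7.18540745e-02,
        3.28922714e-02, -1.48598224e-04]), 'tool_pos': array([ 0.12733947, -0.53449841,  0.20431668]), 'ee_rot': array([-3.13943150e+00, -1.73419310e-04,  2.33871425e-01]), 'wrist_force': array([-0.44237002, -0.33853166, -0.26570763]), 'wrist_torque': array([0.06984645, 0.00557435, 0.00675174]), 'finger_force': 0.0, 'width': 0.09407264813558391}
scene [0.10344634 0.54504952 0.47352525] 407.20408146117956
transformer_center [277. 159.] 0.8 [ 0.623 -0.285  0.035]
transformer_center [314. 197.] 0.67 [ 0.448 -0.16   0.035]
heat_sink_center [176. 269.] 0.96 [0.531 0.18  0.026]
heat_sink_center [302. 215.] 0.65 [ 0.44  -0.094  0.026]
motor_center [278. 235.] 0.66 [ 0.444 -0.008  0.022]
motor_center [314. 206.] 0.49 [ 0.44  -0.146  0.023]
motor_center [258. 256.] 0.37 [0.438 0.069 0.023]
screw_box_center [255. 253.] 0.63 [0.445 0.069 0.027]
parts_rack [290. 237.] 0.83 [ 0.439 -0.044  0.   ]
parts_rack [257. 258.] 0.26 [0.455 0.05  0.   ]
kit_rack [226. 208.] 0.7 [ 0.616 -0.059  0.   ]
side [0.10649521 0.5439284  0.52996078] 357.65540182811714
transformer_center [297. 201.] 0.71 [ 0.451 -0.167  0.035]
transformer_center [268. 166.] 0.52 [ 0.621 -0.298  0.035]
heat_sink_center [188. 267.] 0.86 [0.531 0.163 0.026]
heat_sink_center [284. 220.] 0.68 [ 0.445 -0.087  0.026]
motor_center [271. 239.] 0.55 [ 0.436 -0.011  0.022]
screw_box_center [257. 255.] 0.76 [0.429 0.058 0.027]
parts_rack [280. 236.] 0.74 [ 0.438 -0.054  0.   ]
```

View pics/scene0.png

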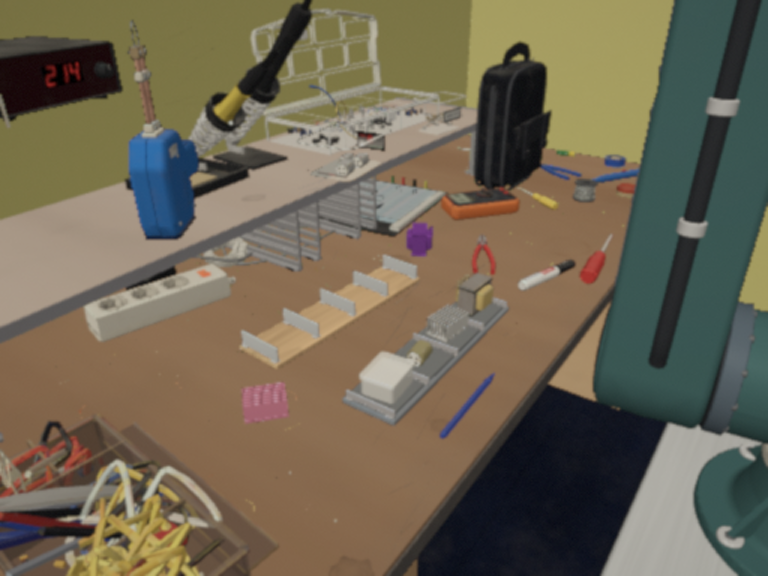

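View pics/side0.png

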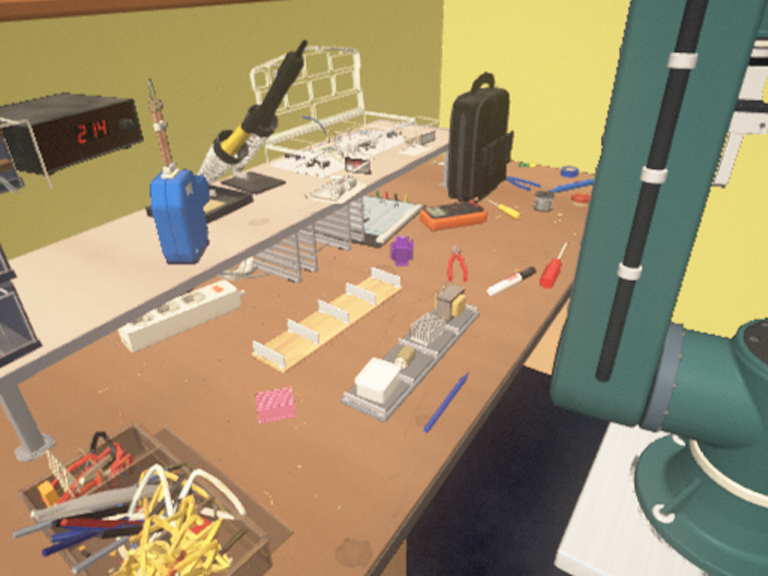

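Scene view: the grey rack holds, left to right, the screw box (257,253), motor (279,235), heat sink (300,215) and transformer (315,196). There are two look-alikes, a pink heat sink at (176,269) and a purple transformer at (279,159). Both stand loose on the desk and don't match the described colours, so the real parts are the four in the rack. I'll confirm that in a crop.

Run:
```python
from h import *
s=snapshot("scene");save(s,"crop.png",(150,145,350,290),4)
```

```text
(no output)
```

View pics/crop.png

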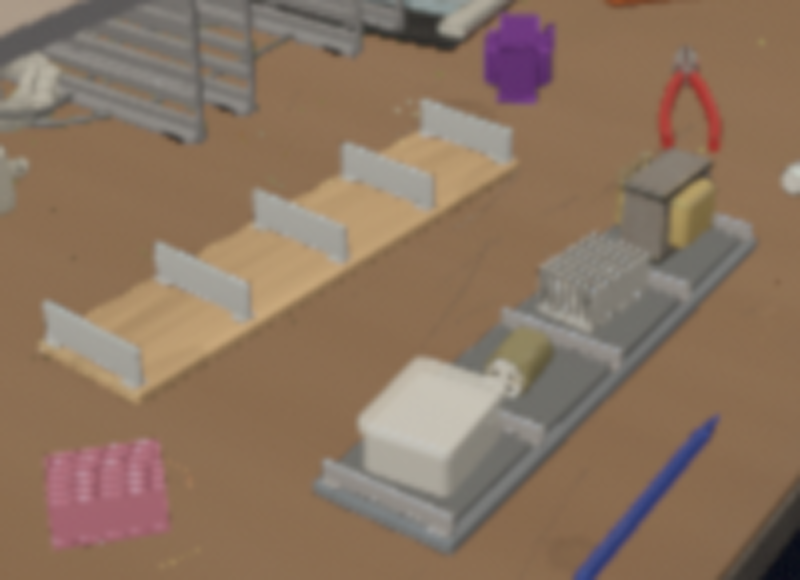

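The crop shows both racks clearly. The steel-grey, yellow-coil transformer, the plain aluminium heat sink, the motor and the white box are the real parts. Next I fit the rack poses from the fin-top corners.

Run:
```python
from h import *
s=snapshot("scene")
def fit(near,far,z,n):
    P=[];M=[]
    for i,(a,b) in enumerate(zip(near,far)):
        for c,x in((a,-.038),(b,.038)):
            if c: P.append(toz(s,(150+c[0]/4,145+c[1]/4),z)[:2]);M.append((x,.15-.075*i))
    P=np.array(P);M=np.array(M);pm,mm=P.mean(0),M.mean(0)
    H=(M-mm).T@(P-pm);a=np.arctan2(H[0,1]-H[1,0],H[0,0]+H[1,1]);R=np.array([[np.cos(a),-np.sin(a)],[np.sin(a),np.cos(a)]])
    t=pm-R@mm;print(n,t.round(4),a.round(3));print((P-(M@R.T+t)).round(3).tolist())
    for y in(.1125,.0375,-.0375,-.1125):print((R@[0,y]+t).round(3))
fit([(140,355),(248,290),(346,232),(433,180),(511,132)],[(45,305),(155,245),(254,192),(343,146),(423,101)],.03,"kit")
fit([(450,517),(541,427),(617,350),(688,283),(752,228)],[(327,463),None,(507,312),None,None],.018,"parts")
# shelf edge and fin
```

```text
kit [ 0.6127 -0.0535] -0.07
[[0.003, -0.001], [-0.003, -0.001], [0.003, 0.001], [-0.003, -0.0], [0.003, 0.001], [-0.003, -0.0], [0.003, 0.001], [-0.004, 0.002], [0.004, -0.001], [-0.003, -0.001]]
[0.621 0.059]
[ 0.615 -0.016]
[ 0.61  -0.091]
[ 0.605 -0.166]
parts [ 0.4438 -0.0493] 0.016
[[0.004, -0.0], [-0.006, -0.001], [0.004, -0.001], [0.005, -0.0], [-0.008, 0.0], [0.003, -0.001], [-0.001, 0.003]]
[0.442 0.063]
[ 0.443 -0.012]
[ 0.444 -0.087]
[ 0.446 -0.162]
```

Request:
{"op": "apply_moves", "data": {"commands": [[0,0,0.15,0.02,0.045,0.02,100],[0,0,0.3,0.04,0.09,0.04,100],[0,0,0.45,0.06,0.135,0.06,100],[0,0,0.6,0.08,0.18,0.08,100],[0,0,0.75,0.1,0.22,0.1,100]]}}

```text
time: 1.3
tool_pos: [0.223, -0.3227, 0.3016]
ee_rot: [3.141, 0.0, 0.989]
wrist_force: [0.6, 0.5, 0.9]
width: 0.0939
finger_force: 0.0
```

Request:
{"op": "apply_moves", "data": {"commands": [[0,0,0.15,0.035,0.035,0,100],[0,0,0.3,0.07,0.07,0,100],[0,0,0.45,0.11,0.11,0,100],[0,0,0.582,0.15,0.15,0,100],[0,0,0.582,0.19,0.19,0,100]]}}

```text
time: 1.8
tool_pos: [0.3999, -0.1467, 0.3013]
ee_rot: [3.14, 0.001, 1.568]
wrist_force: [0.8, -1.1, 0.5]
width: 0.0941
finger_force: 0.0
```

Request:
{"op": "apply_moves", "data": {"commands": [[0,0,0,0.04,0.04,0,100],[0,0,0,0.04,0.07,0,100],[0,0,0,0.04,0.07,0,100],[0,0,0,0.04,0.07,0,100],[0,0,0,0.04,0.07,0,100]]}}

```text
time: 2.3
tool_pos: [0.4386, -0.0794, 0.301]
ee_rot: [3.141, 0.001, 1.565]
wrist_force: [-0.5, 0.2, 0.1]
width: 0.0941
finger_force: 0.0
```

Run:
```python
from h import *
s=snapshot("wrist");save(s,"w1.png",k=1.5);K,R,t=cam(s);print(-R.T@t,R[2]);print(get_obs()["tool_pos"],get_obs()["ee_rot"])
for q,z in(("transformer_center",.035),("heat_sink_center",.026),("motor_center",.0225),("screw_box_center",.027),("parts_rack",0),("kit_rack",0)):
    for r in place_of("wrist",q):print(q,np.round(r["pixel"]),round(r["score"],2),np.round(toz(s,r["pixel"],z),3))
```

```text
[0.44006177 0.0039558  0.48084746] [-8.29479479e-04 -2.87952609e-01 -9.57644301e-01]
[ 0.4385009  -0.07959977  0.30103721] [3.14118680e+00 5.37185837e-04 1.56386268e+00]
heat_sink_center [262. 166.] 0.62 [ 0.448 -0.086  0.026]
heat_sink_center [261. 121.] 0.36 [ 0.446 -0.018  0.026]
motor_center [259. 120.] 0.73 [ 0.442 -0.016  0.023]
screw_box_center [261.  68.] 0.74 [0.446 0.057 0.027]
parts_rack [258. 142.] 0.67 [ 0.441 -0.052  0.   ]
parts_rack [264. 217.] 0.16 [ 0.45  -0.183  0.   ]
kit_rack [369. 144.] 0.85 [ 0.623 -0.056  0.   ]
```

View pics/w1.png

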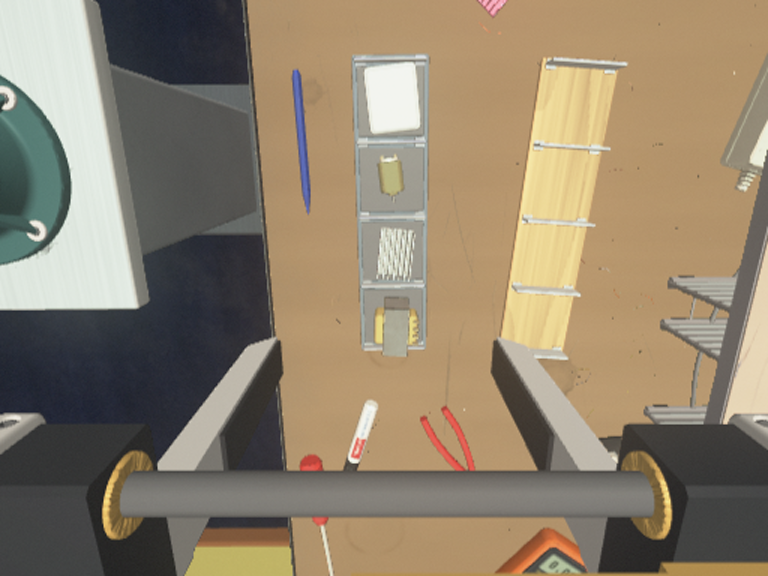

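The wrist view shows the racks and parts from above: box (262,66), motor (260,118), heat sink (264,168), transformer (264,218), and the kit fins at column 370-415. I'll measure from this picture.

```bash
cat >> h.py <<'E'
def fitrack(s,near,far,z,n,half,k=1.5):
    P=[];M=[]
    for i,(a,b) in enumerate(zip(near,far)):
        for c,x in((a,-half),(b,half)):
            if c: P.append(toz(s,(c[0]/k,c[1]/k),z)[:2]);M.append((x,.15-.075*i))
    P=np.array(P);M=np.array(M);pm,mm=P.mean(0),M.mean(0)
    H=(M-mm).T@(P-pm);a=np.arctan2(H[0,1]-H[1,0],H[0,0]+H[1,1]);R=np.array([[np.cos(a),-np.sin(a)],[np.sin(a),np.cos(a)]])
    t=pm-R@mm;print(n,t.round(4),a.round(3));print(((P-(M@R.T+t))*1000).round(1).tolist())
    for y in(.1125,.0375,-.0375,-.1125):print((R@[0,y]+t).round(4))
E
python3 - <<'E'
from h import *
s=snapshot("wrist")
fitrack(s,[(546,59),(533,144),(523,217),(513,287),None],[(626,65),(609,149),(594,223),(579,293),(567,356)],.03,"kit",.036)
fitrack(s,[(354,56),(358,142),(359,215),(361,287),(363,348)],[(428,55),(427,140),(426,214),(425,285),(424,347)],.018,"parts",.036)
for n,z,c in(("box",.041,[(366,66),(415,62),(420,129),(371,134)]),("motor",.03,[(380,161),(400,159),(402,194),(381,195)]),("sink",.039,[(383,229),(414,227),(411,279),(377,277)]),("trafo",.057,[(385,308),(408,308),(408,356),(384,356)])):
    P=np.array([toz(s,(a/1.5,b/1.5),z)[:2] for a,b in c]);d=(P[0]+P[1]-P[2]-P[3])/2
    print(n,P.mean(0).round(4),"len",np.hypot(*d).round(3),"yaw",np.arctan2(-d[0],d[1]).round(3),"w",np.hypot(*(P[0]-P[1])).round(3))
for q in("transformer_center","heat_sink_center","motor_center","screw_box_center"):
    m=masks_of("wrist",q)
    for r in m[:2]:print(q,round(r["score"],2),(np.array(r["extent"])*1.5).round())
E
```

```text
kit [ 0.6163 -0.0575] -0.068
[[-1.7, -1.8], [1.4, -2.3], [-1.9, -1.7], [1.2, -1.8], [-0.5, 2.4], [1.1, 0.8], [0.2, 2.7], [-0.1, 0.5], [0.5, 1.3]]
[0.624  0.0547]
[ 0.6189 -0.0201]
[ 0.6138 -0.095 ]
[ 0.6086 -0.1698]
parts [ 0.4466 -0.0523] 0.007
[[0.7, 1.1], [-1.1, 1.1], [2.1, -1.3], [-0.9, -0.2], [0.8, 1.3], [-0.9, 1.4], [0.7, -2.3], [-1.0, -0.9], [0.8, -0.2], [-1.2, 0.1]]
[0.4458 0.0602]
[ 0.4463 -0.0148]
[ 0.4469 -0.0898]
[ 0.4474 -0.1648]
box [0.4469 0.0584] len 0.058 yaw 0.079 w 0.045
motor [ 0.4447 -0.0129] len 0.033 yaw 0.043 w 0.02
sink [ 0.45   -0.0881] len 0.052 yaw -0.086 w 0.031
trafo [ 0.4498 -0.1679] len 0.054 yaw -0.008 w 0.024
transformer_center 0.57 [374. 298. 416. 357.]
heat_sink_center 0.86 [376. 227. 412. 276.]
heat_sink_center 0.52 [475.   0. 502.  11.]
motor_center 0.57 [377. 162. 402. 197.]
screw_box_center 0.97 [363.  65. 418. 137.]
screw_box_center 0.5 [363. 217. 421. 284.]
```

Run:
```python
from h import *
import bench
print([n for n in dir(bench) if not n.startswith('_')], getattr(bench,"grip_point_offset",None))
def plane(s,a,b):
    K,R,t=cam(s);c=-R.T@t;r=[R.T@np.linalg.inv(K)@np.array([p[0]/1.5,p[1]/1.5,1]) for p in(a,b)]
    n=np.cross(*r);return n/np.linalg.norm(n),c
w=snapshot("wrist");s=snapshot("scene");d=snapshot("side")
save(w,"w2.png",(380,80,512,300),2.7)
for nm,s2,l in(("scene",s,((0,325),(300,197))),("side",d,((0,368),(440,150)))):
    n1,c1=plane(w,(705,425),(765,190));n2,c2=plane(s2,*l)
    u=np.cross(n1,n2);p=np.linalg.lstsq(np.array([n1,n2]),np.array([n1@c1,n2@c2]),rcond=None)[0]
    u/=u[1];
    for y in(.1,-.06,-.2):print(nm,(p+u*(y-p[1])).round(3))
```

```text
['IKError', 'close_job', 'get_obs', 'grip_point_offset', 'masks_of', 'place_of', 'snapshot'] 0.0188
scene [0.727 0.1   0.144]
scene [ 0.722 -0.06   0.146]
scene [ 0.719 -0.2    0.148]
side [0.719 0.1   0.153]
side [ 0.719 -0.06   0.15 ]
side [ 0.718 -0.2    0.148]
```

View pics/w2.png

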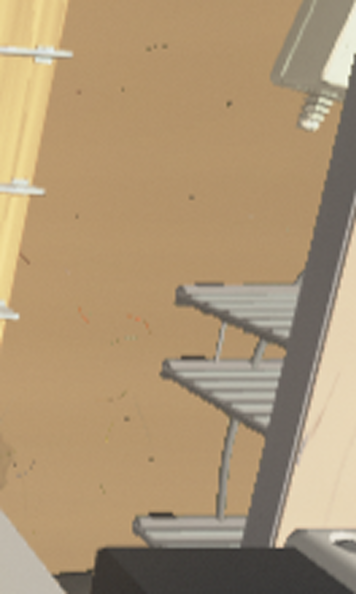

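Run:
```python
from h import *
w=snapshot("wrist");s=snapshot("scene")
for p in((300,270),(320,256),(360,238)):print("scene z0",toz(s,(p[0]/1.5,p[1]/1.5),0).round(3))
for p in((668,283),(661,322),(648,412)):
  for z in(0,.05,.1,.13):print("wrist",z,toz(w,(p[0]/1.5,p[1]/1.5),z).round(3))
```

```text
scene z0 [ 0.758 -0.13   0.   ]
scene z0 [ 0.765 -0.191  0.   ]
scene z0 [ 0.754 -0.294  0.   ]
wrist 0 [ 0.761 -0.131  0.   ]
wrist 0.05 [ 0.728 -0.117  0.05 ]
wrist 0.1 [ 0.694 -0.103  0.1  ]
wrist 0.13 [ 0.674 -0.094  0.13 ]
wrist 0 [ 0.761 -0.178  0.   ]
wrist 0.05 [ 0.728 -0.159  0.05 ]
wrist 0.1 [ 0.695 -0.14   0.1  ]
wrist 0.13 [ 0.674 -0.129  0.13 ]
wrist 0 [ 0.766 -0.298  0.   ]
wrist 0.05 [ 0.732 -0.267  0.05 ]
wrist 0.1 [ 0.698 -0.235  0.1  ]
wrist 0.13 [ 0.678 -0.216  0.13 ]
```

Request:
{"op": "apply_moves", "data": {"commands": [[0,0,0,0.005,-0.03,-0.035,100],[0,0,0,0.01,-0.06,-0.07,100],[0,0,0,0.01,-0.088,-0.105,100],[0,0,0,0.01,-0.088,-0.15,100],[0,0,0,0.01,-0.088,-0.19,100]]}}

```text
time: 3.65
tool_pos: [0.4484, -0.1672, 0.1089]
ee_rot: [-3.141, -0.0, 1.564]
wrist_force: [0.2, -0.2, 0.2]
width: 0.0938
finger_force: 0.0
```

Request:
{"op": "apply_moves", "data": {"commands": [[0,0,0,0,0,-0.03,100],[0,0,0,0,0,-0.06,100],[0,0,0,0,0,-0.08,100],[0,0,0,0,0,-0.092,100],[0,0,0,0,0,-0.092,100]]}}

```text
time: 4.15
tool_pos: [0.4476, -0.1659, 0.0172]
ee_rot: [-3.138, -0.002, 1.566]
wrist_force: [-0.2, 0.0, 0.2]
width: 0.0939
finger_force: 0.0
```

Request:
{"op": "apply_moves", "data": {"commands": [[0,0,0,0,0,0,0],[0,0,0,0,0,0,0],[0,0,0,0,0,0,0],[0,0,0,0,0,0,0],[0,0,0,0,0,0,0]]}}

```text
time: 4.65
tool_pos: [0.4492, -0.1667, 0.0194]
ee_rot: [3.141, 0.0, 1.566]
wrist_force: [-0.6, 0.4, 0.1]
width: 0.0575
finger_force: 0.0
```

Request:
{"op": "apply_moves", "data": {"commands": [[0,0,0,0,0,0,0],[0,0,0,0,0,0,0],[0,0,0,0,0,0,0],[0,0,0,0,0,0,0],[0,0,0,0,0,0.005,0]]}}

```text
time: 5.15
tool_pos: [0.448, -0.166, 0.0227]
ee_rot: [-3.14, -0.001, 1.566]
wrist_force: [-0.3, 0.5, -2.3]
width: 0.0458
finger_force: 29.8
```

Request:
{"op": "apply_moves", "data": {"commands": [[0,0,0,0,0,0.03,0],[0,0,0,0,0,0.06,0],[0,0,0,0,0,0.09,0],[0,0,0,0,0.03,0.1,0],[0,0,0,0,0.06,0.1,0]]}}

```text
time: 5.65
tool_pos: [0.4503, -0.1066, 0.1261]
ee_rot: [3.137, 0.001, 1.564]
wrist_force: [-0.2, 0.6, -3.5]
width: 0.0459
finger_force: 29.8
```

Request:
{"op": "apply_moves", "data": {"commands": [[0,0,-0.02,0.03,0.03,0,0],[0,0,-0.04,0.06,0.06,0,0],[0,0,-0.066,0.09,0.09,0,0],[0,0,-0.066,0.12,0.12,0,0],[0,0,-0.066,0.15,0.15,0,0]]}}

```text
time: 6.15
tool_pos: [0.5995, 0.0452, 0.1229]
ee_rot: [-3.14, -0.0, 1.5]
wrist_force: [0.6, -0.1, -2.9]
width: 0.0464
finger_force: 29.8
```

Request:
{"op": "apply_moves", "data": {"commands": [[0,0,0,0.018,0.012,0,0],[0,0,0,0.018,0.012,0,0],[0,0,0,0.018,0.012,0,0],[0,0,0,0.018,0.012,0,0],[0,0,0,0.018,0.012,0,0]]}}

```text
time: 6.65
tool_pos: [0.6161, 0.0546, 0.1239]
ee_rot: [-3.141, 0.0, 1.499]
wrist_force: [-0.1, -0.0, -1.5]
width: 0.0461
finger_force: 29.8
```

Run:
```python
from h import *
s=snapshot("wrist");save(s,"w3.png",k=1.5);print(get_obs()["tool_pos"],get_obs()["ee_rot"])
for r in place_of("wrist","kit_rack"):print(r["pixel"],toz(s,r["pixel"],0))
```

```text
[0.61623745 0.05461353 0.12408444] [3.14147773e+00 9.75920779e-05 1.49853483e+00]
```

View pics/w3.png

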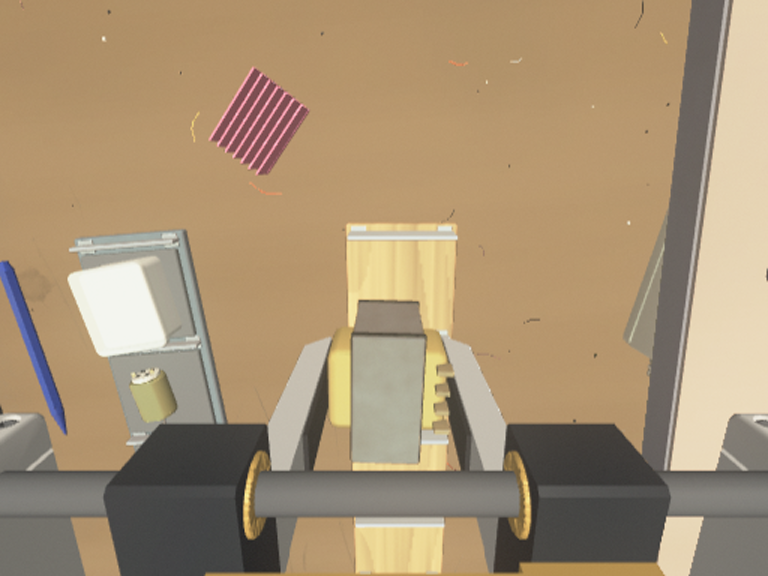

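The close view has the transformer centred over the wood, with fin 1 at zoomed row 236, fin 2 at 333, fin 3 at 440 and fin 4 at 523. I check the bay centre from those.

Run:
```python
from h import *
s=snapshot("wrist")
fitrack(s,[(348,236),None,None,(355,522)],[(457,236),(453,333),(447,440),(443,522)],.03,"kit",.036)
```

```text
kit [ 0.6194 -0.0562] -0.069
[[2.4, -2.4], [-1.0, -2.2], [-0.1, 7.1], [-1.5, -1.5], [2.0, -0.5], [-1.7, -0.4]]
[0.6272 0.056 ]
[ 0.622  -0.0188]
[ 0.6168 -0.0936]
[ 0.6116 -0.1684]
```

Request:
{"op": "apply_moves", "data": {"commands": [[0,0,0,0.003,0.001,-0.03,0],[0,0,0,0.003,0.001,-0.06,0],[0,0,0,0.003,0.001,-0.085,0],[0,0,0,0.003,0.001,-0.1,0],[0,0,0,0.003,0.001,-0.109,0]]}}

```text
time: 7.3
tool_pos: [0.6188, 0.0562, 0.0137]
ee_rot: [-3.139, 0.0, 1.499]
wrist_force: [-9.1, -1.1, 34.0]
width: 0.0459
finger_force: 30.0
```

Request:
{"op": "apply_moves", "data": {"commands": [[0,0,0,0,0,0,0],[0,0,0,0,0,-0.001,30],[0,0,0,0,0,-0.001,100],[0,0,0,0,0,-0.001,100],[0,0,0,0,0,-0.001,100]]}}

```text
time: 7.8
tool_pos: [0.6208, 0.0565, 0.0152]
ee_rot: [3.139, -0.0, 1.5]
wrist_force: [-0.0, -0.2, 0.2]
width: 0.0665
finger_force: 0.0
```

Request:
{"op": "apply_moves", "data": {"commands": [[0,0,0,0,0,0,75],[0,0,0,0,0,0,75],[0,0,0,0,0,0.03,75],[0,0,0,0,0,0.07,75],[0,0,0,0,0,0.11,75]]}}

```text
time: 8.3
tool_pos: [0.6192, 0.0565, 0.1243]
ee_rot: [-3.14, 0.0, 1.5]
wrist_force: [0.2, -0.2, 0.6]
width: 0.0707
finger_force: 0.0
```

Request:
{"op": "apply_moves", "data": {"commands": [[0,0,-0.015,-0.035,-0.029,0,80],[0,0,-0.015,-0.07,-0.058,0,80],[0,0,-0.015,-0.105,-0.087,0,80],[0,0,-0.015,-0.14,-0.116,0,80],[0,0,-0.015,-0.17,-0.144,0,80]]}}

```text
time: 8.8
tool_pos: [0.4481, -0.0883, 0.124]
ee_rot: [3.141, 0.0, 1.485]
wrist_force: [0.3, -0.9, 0.0]
width: 0.0754
finger_force: 0.0
```

Run:
```python
from h import *
s=snapshot("wrist");save(s,"w4.png",k=1.5);print(get_obs()["tool_pos"],get_obs()["ee_rot"])
for q,z in(("heat_sink_center",.026),("motor_center",.0225),("screw_box_center",.027)):
    for r in place_of("wrist",q)[:2]:print(q,np.round(r["pixel"]),round(r["score"],2),np.round(toz(s,r["pixel"],z),4))
```

```text
[ 0.44436457 -0.09172006  0.12376899] [-3.13798392  0.00424614  1.48155543]
heat_sink_center [257. 195.] 0.92 [ 0.4487 -0.0898  0.026 ]
heat_sink_center [449.  12.] 0.19 [0.6223 0.0569 0.026 ]
motor_center [245. 117.] 0.82 [ 0.4436 -0.0136  0.0225]
screw_box_center [239.  31.] 0.58 [0.4463 0.0569 0.027 ]
```

View pics/w4.png

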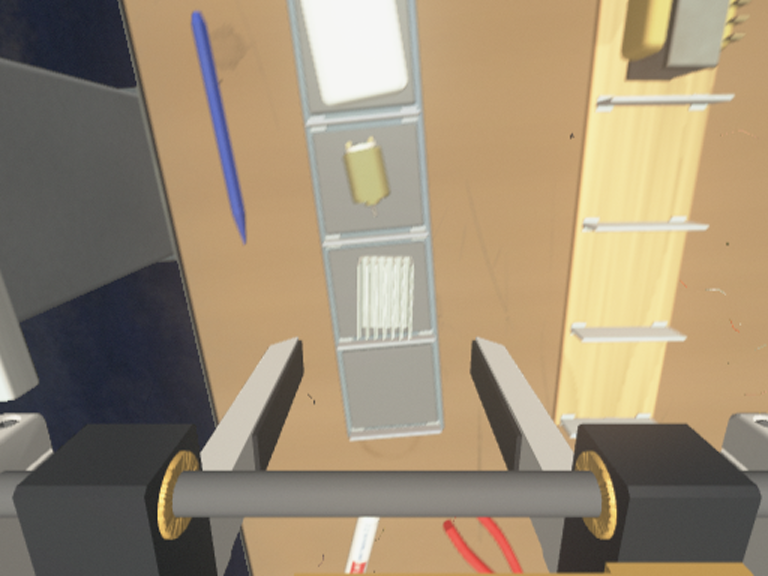

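The heat sink (257,195) lies square between the fingers, and the transformer stands in its bay at the upper right. Descending.

Request:
{"op": "apply_moves", "data": {"commands": [[0,0,0,0,-0.001,-0.035,80],[0,0,0,0,-0.001,-0.07,80],[0,0,0,0,-0.001,-0.095,60],[0,0,0,0,-0.001,-0.107,30],[0,0,0,0,-0.001,-0.107,0]]}}

```text
time: 9.5
tool_pos: [0.4494, -0.0874, 0.0153]
ee_rot: [-3.138, -0.001, 1.486]
wrist_force: [0.4, -0.1, 0.1]
width: 0.055
finger_force: 0.0
```

Request:
{"op": "apply_moves", "data": {"commands": [[0,0,0,0,0,0,0],[0,0,0,0,0,0,0],[0,0,0,0,0,0,0],[0,0,0,0,0,0,0],[0,0,0,0,0,0,0]]}}

```text
time: 10.0
tool_pos: [0.4512, -0.0888, 0.0185]
ee_rot: [3.138, 0.0, 1.485]
wrist_force: [-0.5, 0.8, 6.0]
width: 0.0336
finger_force: 30.0
```

Request:
{"op": "apply_moves", "data": {"commands": [[0,0,0,0,0,0,0],[0,0,0,0,0,0,0],[0,0,0,0,0,0.03,0],[0,0,0,0,0,0.07,0],[0,0,0,0,0,0.105,0]]}}

```text
time: 10.5
tool_pos: [0.4492, -0.0885, 0.1227]
ee_rot: [-3.141, -0.0, 1.485]
wrist_force: [0.4, -0.3, 0.0]
width: 0.0338
finger_force: 30.0
```

Request:
{"op": "apply_moves", "data": {"commands": [[0,0,0.017,0.04,0.017,0,0],[0,0,0.017,0.08,0.034,0,0],[0,0,0.017,0.12,0.051,0,0],[0,0,0.017,0.155,0.068,0,0],[0,0,0.017,0.167,0.07,0,0]]}}

```text
time: 11.0
tool_pos: [0.6188, -0.0165, 0.1204]
ee_rot: [-3.141, -0.001, 1.504]
wrist_force: [0.7, 0.3, -1.7]
width: 0.0339
finger_force: 30.0
```

Request:
{"op": "apply_moves", "data": {"commands": [[0,0,0,0,0,0,0],[0,0,0,0,0,-0.04,0],[0,0,0,0,0,-0.075,0],[0,0,0,0,0,-0.098,0],[0,0,0,0,0,-0.107,0]]}}

```text
time: 11.5
tool_pos: [0.6124, -0.0188, 0.0132]
ee_rot: [-3.132, 0.0, 1.501]
wrist_force: [-14.6, 1.3, 27.9]
width: 0.0336
finger_force: 30.0
```

Request:
{"op": "apply_moves", "data": {"commands": [[0,0,0,0,0,0,0],[0,0,0,0,0,-0.001,0],[0,0,0,0,0,-0.001,70],[0,0,0,0,0,-0.001,70],[0,0,0,0,0,-0.001,70]]}}

```text
time: 12.0
tool_pos: [0.6171, -0.0186, 0.0144]
ee_rot: [3.141, 0.0, 1.502]
wrist_force: [0.0, -0.3, -0.1]
width: 0.054
finger_force: 0.0
```

Request:
{"op": "apply_moves", "data": {"commands": [[0,0,0,0,0,0,70],[0,0,0,0,0,0,70],[0,0,0,0,0,0.03,70],[0,0,0,0,0,0.07,70],[0,0,0,0,0,0.11,70]]}}

```text
time: 12.5
tool_pos: [0.6162, -0.0184, 0.1242]
ee_rot: [-3.14, -0.0, 1.502]
wrist_force: [0.7, -1.2, 0.8]
width: 0.0659
finger_force: 0.0
```

Request:
{"op": "apply_moves", "data": {"commands": [[0,0,0.05,-0.045,0.002,0,70],[0,0,0.1,-0.09,0.004,0,70],[0,0,0.112,-0.135,0.006,0,70],[0,0,0.112,-0.172,0.006,0,70],[0,0,0.112,-0.172,0.006,0,70]]}}

```text
time: 13.0
tool_pos: [0.4407, -0.012, 0.1232]
ee_rot: [-3.139, -0.0, 1.614]
wrist_force: [1.3, -0.3, -0.7]
width: 0.0656
finger_force: 0.0
```

Run:
```python
from h import *
s=snapshot("wrist");save(s,"w5.png",k=1.5);o=get_obs();print(o["tool_pos"],o["ee_rot"])
for q,z in(("heat_sink_center",.021),("motor_center",.0225),("screw_box_center",.027)):
    for r in place_of("wrist",q)[:2]:print(q,np.round(r["pixel"]),round(r["score"],2),np.round(toz(s,r["pixel"],z),4))
```

```text
[ 0.44345724 -0.01232844  0.12398596] [3.14056033e+00 1.27384077e-04 1.61359139e+00]
heat_sink_center [259. 191.] 0.37 [ 0.4433 -0.01    0.021 ]
motor_center [259. 194.] 0.96 [ 0.4428 -0.0126  0.0225]
motor_center [256. 312.] 0.16 [ 0.4465 -0.154   0.0225]
screw_box_center [263. 123.] 0.88 [0.4434 0.0571 0.027 ]
```

View pics/w5.png

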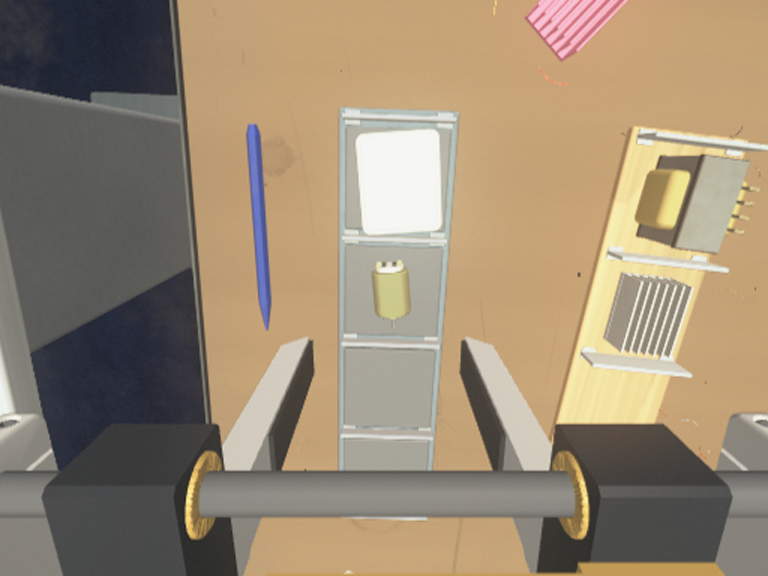

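The heat sink and transformer stand well in bays 2 and 1, and the motor (260,194) lies between the fingers.

Request:
{"op": "apply_moves", "data": {"commands": [[0,0,0,-0.001,0,-0.035,70],[0,0,0,-0.001,0,-0.07,60],[0,0,0,-0.001,0,-0.095,50],[0,0,0,-0.001,0,-0.108,30],[0,0,0,-0.001,0,-0.109,0]]}}

```text
time: 13.7
tool_pos: [0.4449, -0.0126, 0.0143]
ee_rot: [-3.141, -0.0, 1.614]
wrist_force: [0.0, 0.3, -0.0]
width: 0.0372
finger_force: 0.0
```

Request:
{"op": "apply_moves", "data": {"commands": [[0,0,0,0,0,0,0],[0,0,0,0,0,0,0],[0,0,0,0,0,0,0],[0,0,0,0,0,0,0],[0,0,0,0,0,0,0]]}}

```text
time: 14.2
tool_pos: [0.4445, -0.0126, 0.0155]
ee_rot: [3.14, 0.0, 1.614]
wrist_force: [0.4, -0.9, 1.6]
width: 0.0232
finger_force: 29.7
```

Request:
{"op": "apply_moves", "data": {"commands": [[0,0,0,0,0,0,0],[0,0,0,0,0,0,0],[0,0,0,0,0,0.03,0],[0,0,0,0,0,0.07,0],[0,0,0,0,0,0.105,0]]}}

```text
time: 14.7
tool_pos: [0.443, -0.0124, 0.1206]
ee_rot: [-3.14, -0.0, 1.614]
wrist_force: [0.4, -0.0, -0.4]
width: 0.023
finger_force: 29.7
```

Request:
{"op": "apply_moves", "data": {"commands": [[0,0,-0.05,0.04,-0.018,0,0],[0,0,-0.1,0.08,-0.036,0,0],[0,0,-0.112,0.12,-0.054,0,0],[0,0,-0.112,0.155,-0.072,0,0],[0,0,-0.112,0.17,-0.08,0,0]]}}

```text
time: 15.2
tool_pos: [0.6155, -0.094, 0.1183]
ee_rot: [-3.14, 0.0, 1.501]
wrist_force: [0.2, 0.2, -0.6]
width: 0.0232
finger_force: 29.7
```

Request:
{"op": "apply_moves", "data": {"commands": [[0,0,0,0,0,0,0],[0,0,0,0,0,-0.04,0],[0,0,0,0,0,-0.075,0],[0,0,0,0,0,-0.098,0],[0,0,0,0,0,-0.106,0]]}}

```text
time: 15.7
tool_pos: [0.6096, -0.091, 0.0103]
ee_rot: [-3.133, -0.002, 1.502]
wrist_force: [-9.5, 3.7, 20.4]
width: 0.0228
finger_force: 29.9
```

Request:
{"op": "apply_moves", "data": {"commands": [[0,0,0,0,0,0,0],[0,0,0,0,0,-0.0015,0],[0,0,0,0,0,-0.0015,70],[0,0,0,0,0,-0.0015,70],[0,0,0,0,0,-0.0015,70]]}}

```text
time: 16.2
tool_pos: [0.6145, -0.0927, 0.0134]
ee_rot: [3.14, 0.0, 1.502]
wrist_force: [-0.3, 0.2, -0.3]
width: 0.0437
finger_force: 0.0
```

Request:
{"op": "apply_moves", "data": {"commands": [[0,0,0,0,0,0,90],[0,0,0,0,0,0,90],[0,0,0,0,0,0.03,90],[0,0,0,0,0,0.07,90],[0,0,0,0,0,0.11,90]]}}

```text
time: 16.7
tool_pos: [0.6132, -0.0924, 0.1228]
ee_rot: [-3.14, -0.0, 1.502]
wrist_force: [0.5, -0.1, -0.1]
width: 0.0825
finger_force: 0.0
```

Request:
{"op": "apply_moves", "data": {"commands": [[0,0,0.05,-0.035,0.03,0,90],[0,0,0.1,-0.07,0.06,0,90],[0,0,0.148,-0.105,0.09,0,90],[0,0,0.148,-0.14,0.12,0,90],[0,0,0.148,-0.169,0.151,0,90]]}}

```text
time: 17.2
tool_pos: [0.443, 0.0594, 0.1223]
ee_rot: [3.141, -0.0, 1.649]
wrist_force: [-0.3, 0.6, 0.5]
width: 0.0847
finger_force: 0.0
```

Run:
```python
from h import *
s=snapshot("wrist");save(s,"w6.png",k=1.5);o=get_obs();print(o["tool_pos"],o["ee_rot"])
for q,z in(("screw_box_center",.027),):
    for r in place_of("wrist",q)[:2]:print(q,np.round(r["pixel"]),round(r["score"],2),np.round(toz(s,r["pixel"],z),4))
    for r in masks_of("wrist",q)[:1]:
        (c,wh,a)=cv2.minAreaRect(np.argwhere(r["mask"])[:,::-1].astype(np.float32));print(c,wh,a,toz(s,c,.039))
```

```text
[0.43896373 0.06349968 0.12214472] [-3.13793488 -0.00459638  1.65313855]
screw_box_center [258. 197.] 0.71 [0.4451 0.0574 0.027 ]
(259.0951232910156, 197.44854736328125) (62.22568893432617, 51.36037826538086) 88.15238952636719 [0.44550753 0.06044374 0.039     ]
```

View pics/w6.png

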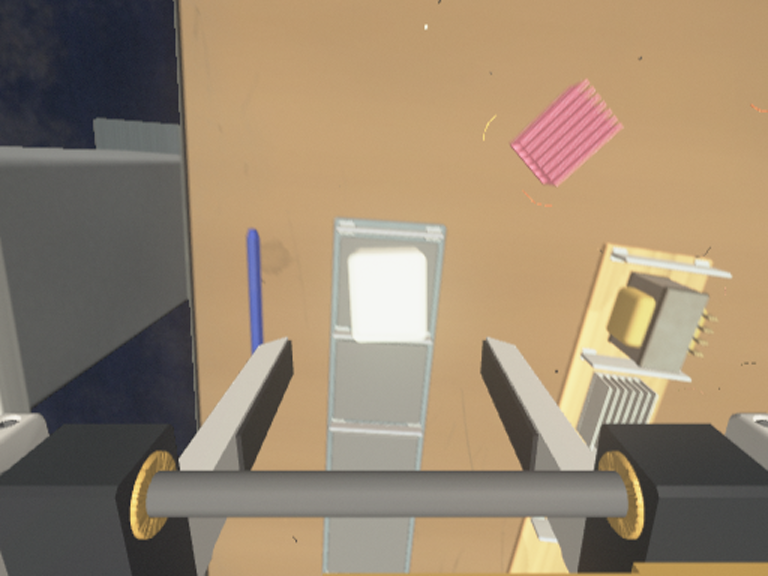

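The box (259,197) is square between the fingers, and the measured position matches.

Request:
{"op": "apply_moves", "data": {"commands": [[0,0,0,0,0,-0.035,90],[0,0,0,0,0,-0.07,90],[0,0,0,0,0,-0.093,75],[0,0,0,0,0,-0.1055,50],[0,0,0,0,0,-0.1055,0]]}}

```text
time: 17.85
tool_pos: [0.444, 0.0578, 0.0151]
ee_rot: [-3.138, -0.0, 1.649]
wrist_force: [-0.1, 0.0, 0.8]
width: 0.0639
finger_force: 0.0
```

Request:
{"op": "apply_moves", "data": {"commands": [[0,0,0,0,0,0,0],[0,0,0,0,0,0,0],[0,0,0,0,0,0,0],[0,0,0,0,0,0,0],[0,0,0,0,0,0,0]]}}

```text
time: 18.35
tool_pos: [0.4464, 0.0583, 0.0185]
ee_rot: [3.138, 0.001, 1.65]
wrist_force: [0.6, -0.2, 5.8]
width: 0.0451
finger_force: 29.9
```

Request:
{"op": "apply_moves", "data": {"commands": [[0,0,0,0,0,0,0],[0,0,0,0,0,0,0],[0,0,0,0,0,0.03,0],[0,0,0,0,0,0.07,0],[0,0,0,0,0,0.105,0]]}}

```text
time: 18.85
tool_pos: [0.4441, 0.0586, 0.1227]
ee_rot: [-3.14, -0.0, 1.65]
wrist_force: [1.5, 0.1, -0.5]
width: 0.0446
finger_force: 29.9
```

Request:
{"op": "apply_moves", "data": {"commands": [[0,0,-0.03,0.026,-0.036,0,0],[0,0,-0.06,0.052,-0.072,0,0],[0,0,-0.09,0.078,-0.108,0,0],[0,0,-0.12,0.104,-0.144,0,0],[0,0,-0.148,0.13,-0.18,0,0]]}}

```text
time: 19.35
tool_pos: [0.5752, -0.1227, 0.1212]
ee_rot: [-3.14, -0.001, 1.501]
wrist_force: [-0.7, 0.5, -0.5]
width: 0.0449
finger_force: 29.9
```

Request:
{"op": "apply_moves", "data": {"commands": [[0,0,0,0.026,-0.036,0,0],[0,0,0,0.033,-0.047,0,0],[0,0,0,0.033,-0.047,0,0],[0,0,0,0.033,-0.047,-0.03,0],[0,0,0,0.033,-0.047,-0.06,0]]}}

```text
time: 19.85
tool_pos: [0.608, -0.1671, 0.0627]
ee_rot: [3.139, -0.0, 1.503]
wrist_force: [-0.8, 0.1, -0.2]
width: 0.0444
finger_force: 29.9
```

Request:
{"op": "apply_moves", "data": {"commands": [[0,0,0,0,0,-0.02,0],[0,0,0,0,0,-0.035,0],[0,0,0,0,0,-0.043,0],[0,0,0,0,0,-0.046,0],[0,0,0,0,0,-0.0475,0]]}}

```text
time: 20.35
tool_pos: [0.6083, -0.1683, 0.0152]
ee_rot: [3.14, 0.0, 1.502]
wrist_force: [-0.1, -0.6, -0.2]
width: 0.0449
finger_force: 29.9
```

Request:
{"op": "apply_moves", "data": {"commands": [[0,0,0,0,0,-0.0005,0],[0,0,0,0,0,-0.001,90],[0,0,0,0,0,-0.001,90],[0,0,0,0,0,-0.001,90],[0,0,0,0,0,-0.001,90]]}}

```text
time: 20.85
tool_pos: [0.608, -0.1687, 0.0137]
ee_rot: [3.141, 0.0, 1.502]
wrist_force: [0.3, -0.7, 1.1]
width: 0.0734
finger_force: 0.0
```

Request:
{"op": "apply_moves", "data": {"commands": [[0,0,0,0,0,0,90],[0,0,0,0,0,0,90],[0,0,0,0,0,0.03,90],[0,0,0,0,0,0.07,90],[0,0,0,0,0,0.11,90]]}}

```text
time: 21.35
tool_pos: [0.6072, -0.1683, 0.1237]
ee_rot: [-3.14, -0.001, 1.502]
wrist_force: [0.5, 0.3, -0.5]
width: 0.0846
finger_force: 0.0
```

Request:
{"op": "apply_moves", "data": {"commands": [[0,0,0,-0.035,0,0.035,90],[0,0,0,-0.07,0,0.07,90],[0,0,0,-0.1,-0.01,0.1,90],[0,0,0,-0.12,-0.02,0.13,90],[0,0,0,-0.12,-0.02,0.15,90]]}}

```text
time: 21.85
tool_pos: [0.4863, -0.1896, 0.2771]
ee_rot: [3.138, 0.003, 1.499]
wrist_force: [1.2, -0.4, 1.0]
width: 0.0845
finger_force: 0.0
```

Run:
```python
from h import *
s=snapshot("wrist");save(s,"w7.png",k=1.5);save(snapshot("scene"),"s7.png",(150,145,350,290),4)
K=np.array([.618,-.0565]);a=-.069;R=np.array([[np.cos(a),-np.sin(a)],[np.sin(a),np.cos(a)]])
for c in("wrist","scene","side"):
  s=snapshot(c)
  for q,z in(("transformer_center",.03),("heat_sink_center",.021),("motor_center",.0175),("screw_box_center",.022)):
    for r in place_of(c,q)[:2]:print(c,q,np.round(r["pixel"]),round(r["score"],2),"kit frame",(R.T@(toz(s,r["pixel"],z)[:2]-K)).round(4))
```

```text
wrist transformer_center [354. 236.] 0.86 kit frame [ 0.0374 -0.2577]
wrist heat_sink_center [343.  31.] 0.71 kit frame [-0.0027  0.0378]
wrist heat_sink_center [216.  71.] 0.19 kit frame [-0.1738 -0.0118]
wrist motor_center [337.  94.] 0.71 kit frame [-0.0028 -0.0415]
wrist screw_box_center [335. 144.] 0.73 kit frame [-0.0023 -0.1122]
scene transformer_center [186. 220.] 0.59 kit frame [-0.0071  0.1186]
scene heat_sink_center [175. 268.] 0.8 kit frame [-0.0947  0.2254]
scene heat_sink_center [217. 209.] 0.62 kit frame [-0.0142  0.038 ]
scene motor_center [233. 200.] 0.44 kit frame [-0.0104 -0.019 ]
scene screw_box_center [256. 184.] 0.87 kit frame [-0.0079 -0.102 ]
side transformer_center [193. 226.] 0.7 kit frame [-0.0113  0.1099]
side transformer_center [268. 168.] 0.68 kit frame [ 0.018  -0.2374]
side heat_sink_center [187. 265.] 0.9 kit frame [-0.0917  0.2074]
side heat_sink_center [215. 214.] 0.56 kit frame [-0.0104  0.0324]
side motor_center [231. 201.] 0.57 kit frame [ 0.0001 -0.0412]
side screw_box_center [250. 188.] 0.79 kit frame [-0.0032 -0.1218]
```

View pics/w7.png

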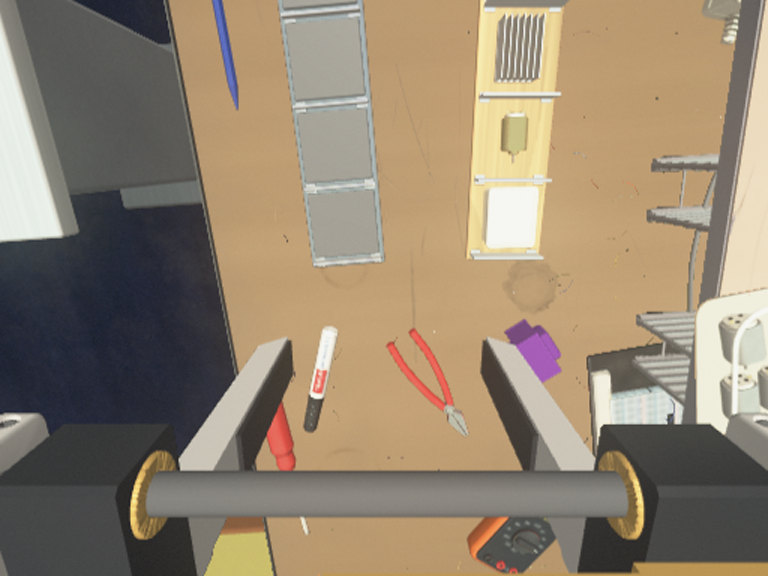

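View pics/s7.png

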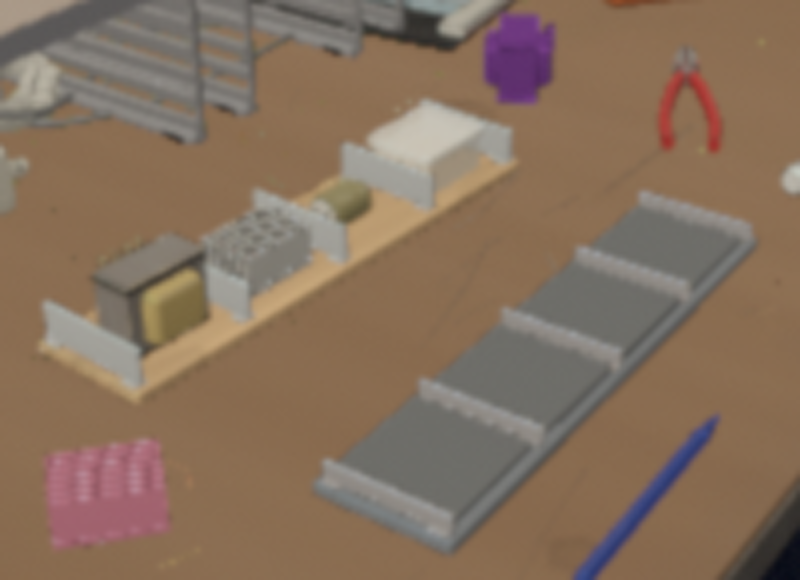

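All four parts stand upright and centred, in reversed order: box, motor and heat sink at zoomed (511,217), (513,135) and (520,48) in the wrist view, and the transformer at (150,290) in the scene crop. Handing in.

```bash
python3 -c "
from bench import *
print(close_job())"
```

```text
the job is handed in; nothing more can be done
None
```

I handed the job in with all four parts standing upright in the wooden rack in reverse order, left to right: transformer, heat sink, motor, screw box. The final camera views showed each one released in the middle of its bay, but the hand-in returned no verdict.

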